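# Refit the suspension spring on a radio's shock-mount rod

### The job

One rod of the radio's shock-mount tray has lost its spring: pick up the large loose coil spring and thread it, inturned end down as it stands, over the bare rod, twisting it gently a little each way whenever the inturned end catches on one of the rod's two notched collars. When its foot sits fully home on the tray, turn it clockwise (seen from above) until it meets the stop and its tail points square across, away from the spring that is already fitted, so that it is locked under the lower collar, then let go. Never squash the spring hard, and leave the other parts on the bench where they are.

Things in the scene. Friction and masses are not known exactly. Their poses are not given: they have to be found in the camera images.
- spring_mid (a point): Large steel coil spring standing upright, 64 mm tall, 33 mm outer and 26 mm inner diameter, 3.5 mm wire, about 75 g. Point on its axis 32 mm above its foot, moving with the lower coils; z runs up the axis, +x towards its tang and tail. Grip it by the upper 40 mm, which turn with the foot but slide down on it as the spring is squashed.
- spring_tang (a point): Tang: at the very foot the wire's end is bent inwards, 3.2 mm wide and 3.5 mm high, on the spring's +x side, reaching in to 6.5 mm from the axis. This point is in it, 8 mm from the axis and 2 mm above the foot.
- spring_tail (a point): Tail: at the top the wire's other end sticks straight out along the spring's +x, right above the tang, to 28 mm from the axis. This point is in it, 24 mm from the axis, 62 mm above the foot when not squashed.
- spring_upper (a joint): How far the spring is squashed, m: 0 free, 0.013 solid. It takes about 1.3 N per mm; more than 0.009 (about 12 N) overstrains it.
- rod_seat (a point): Foot of the bare upright rod on the fixed grey tray (100 x 200 mm, top 20 mm above the bench): on the rod's axis at the tray's top face, where the spring's foot must sit. z up; +y along the tray to the other rod, 100 mm away, which carries a like spring (nut 74 mm above the tray). The bare rod is 8 mm thick, 72 mm tall, with a tapered tip.
- collar_up (a point): Upper fixed collar on the bare rod: disc 21 mm in diameter, 5 mm thick; point on the axis at its top face, 37 mm above the tray; axes as rod_seat. One radial notch, 4.8 mm wide and cut down to the rod, is the only place the tang can pass. It faces anywhere within 52 degrees of +x, to either side: not measured, these axes do not show it.
- collar_low (a point): Lower fixed collar, like the upper (notch 4.8 mm wide); point at its top face, 17 mm above the tray; axes as rod_seat. Its own notch also faces anywhere within 46 degrees of +x, independent of the upper one. Under this collar a small stop lug halts the tang, turned clockwise from above, when tang and tail point along these axes' -y.
- bush: Loose brass bush, 30 mm diameter, 40 mm tall, bystander; origin at its underside.
- valve: Loose radio valve with black base, 30 mm diameter, 65 mm tall, standing, bystander; origin at its underside.
- short_spring: Loose small spring, 18 mm diameter, 26 mm tall, without tail, bystander; origin at its underside.
- dial_knob: Loose black knob, 48 mm diameter, 22 mm tall, bystander; origin at its underside.
- can_cap: Loose aluminium can, 44 mm diameter, 28 mm tall, bystander; origin at its underside.
- screwdriver: Loose screwdriver lying flat, 180 mm long, bystander; origin under it.

How it is judged:
By the outcome, as a careful person would: the job done as asked, in the order asked, and still so for the second after the job is handed in, with the robot touching nothing.
It also fails if it takes over 72 s, if anything falls off the work surface, if the arm or the gripper's body presses on something with over 40 N, if the wrist force passes 120 N, or if a joint passes its speed limit or range.

### The arm

A 6-joint arm with a two-finger parallel gripper is mounted at the origin on the work surface. World frame = base frame: x ahead of the robot, y to its left, z up, the work surface at z = 0. Lengths are in m, angles in rad, forces in N, time in s.
With the tool pointing down it reaches from about 0.375 to 0.9 m from the base axis. Payload 3.1 kg.
Tool frame: the origin (TCP) lies at the centre of the arm's flange, where the gripper is bolted on; the fingertips stand 173 mm ahead of it and the grasp point (between the pads) lies 155 mm ahead of it; z points along the fingers, y is the line along which they close (so a half turn about z gives the same grasp; the last joint's range is limited). The gripper opens to 85 mm and grips with 20 to 120 N. Pads are 22 mm wide; open, the fingers measure 114 mm over their backs; the gripper's body (76 mm by 85 mm) begins 54 mm behind the grasp point. The pads swing forward as they close: fully open they stand 13 mm farther back than shut.
Start: joints at [-1.415, 0.527, 1.433, -0, 1.181, -0.178], TCP at [0.205, -0.59, 0.405] pointing down, gripper open.
Joint ranges: [-3.08, 3.08], [-0.75, 2.2], [0.22, 2.44], [-1.43, 4.57], [0, 2.65], [-2.85, 2.85]. Speed limits (rad/s): [2.79, 2.79, 3.14, 3.14, 3.14, 3.14].

### API

Orientations are given as a unit quaternion [x, y, z, w].
In Python, from station import * gives the robot as it stands.
- The arm moves only by the shell command python3 -m jog 'ROWS' [OPENING] [FORCE]. ROWS is a JSON object of lists of equal length, an entry for each row: "linear": the shift along the world's x, y, z in mm, a list of three; "turn": the turn about the world's z in units of 5 degrees (1.0 is 5 degrees). A call has 1 to 12 rows; each row shifts and turns the commanded pose from where the row before left it; what a row does not reach is not made up. A row lasts 1/8 s, in which the tool goes at most 62.5 mm and 10.7 degrees, less where a joint would pass 70% of its speed; a pose out of reach is approached as far as the arm can. A call is refused whole if a number of a shift passes 62.5 or a number of a turn 1, either way. A call with a gripper value outside its range is refused whole. OPENING is the opening, from 0 (shut) to 1 (fully open), set as the call begins (- or left out, the last holds). The fingers move at their own pace and stop on an object; FORCE is the grip in N (left out, the last holds). Time passes only in rows, so rows that do not move let the fingers close. It gives the time, the measured TCP pose, the force, the opening and the grip force at its end, in the units of the state.
- sense(): the state, without advancing time (a new reading comes with each control period).
- snapshot(name): name is "side" or "top" or "wrist"; returns the picture (480x640x3 uint8, red, green, blue); there is no depth.
- get_calibration(name): a dict with "fx", "fy", "cx", "cy" (pixels), "dist_coeffs" ([k1, k2, p1, p2, k3] as OpenCV has them; the pictures are not rectified), "world_to_cam" (4x4, takes a point from world to camera coordinates). Camera axes: x right, y down, z forward; pixel columns grow to the right and rows downward; lengths in m; the calibration is good to about 2 mm. A picture is of the moment at which its call begins: read the wrist's pose just before it. get_calibration takes no time and is no camera call; for the wrist camera it gives the pose at the moment of the call.
- sign_off(): hands the job in; it is judged then, once.
The state is a dict: "t": time; "q": joint angles; "qd": joint speeds; "tau": joint torques, N m; "tcp_pos": TCP position; "tool_rot": TCP orientation; "force": force on the tool from outside, world axes, zero at the start; "ft_torque": the same for the moment, N m; "finger_gap": opening from 0.0 (shut) to 1.0 (fully open); "gripper_force": force on a finger pad.
Only numpy, scipy, OpenCV 4.12 (cv2) and the standard library are available. Lean on these libraries where they do the work, as an engineer would, in place of code of your own. Each camera call takes 0.05 s, during which the arm holds its last target. There are 200 camera calls.

## Working session

There is one attempt and no reset: what is moved stays moved. The work goes in short steps, Python scripts to look and compute and a shell command to move; the robot and the scene stay as the last step left them, time stands still between calls to the robot, and variables do not carry over. Pictures are saved under pics/ and viewed, at most 10 in all, crops included, and the job is handed in when it is done.

```bash
ls; mkdir -p pics
python3 - <<'E'
from station import *
import cv2,numpy as np
s=sense();print({k:np.round(v,3).tolist() for k,v in s.items()})
for n in ["side","top","wrist"]:
    c=get_calibration(n);print(n,c["fx"],c["fy"],c["cx"],c["cy"],c["dist_coeffs"]);print(np.round(c["world_to_cam"],4).tolist())
    np.save(f"pics/{n}0.npy",np.array(c["world_to_cam"]))
    cv2.imwrite(f"pics/{n}0.png",snapshot(n)[:,:,::-1])
E
```

```text
pics
{'t': 0.0, 'q': [-1.415, 0.528, 1.434, -0.0, 1.181, -0.178], 'qd': [-0.0, -0.001, 0.0, -0.0, -0.0, -0.001], 'tau': [-0.001, -44.235, -17.802, -0.0, 0.008, 0.0], 'tcp_pos': [0.205, -0.59, 0.404], 'tool_rot': [0.986, 0.166, -0.0, -0.001], 'force': [-0.008, 0.16, 0.134], 'ft_torque': [-0.001, 0.008, -0.006], 'gripper_force': 0.0, 'finger_gap': 0.997}
side 476.8189881988037 476.8189881988037 317.34300067710234 240.9696056239926 [-0.06769449  0.          0.          0.          0.        ]
[[0.9519, -0.306, -0.0172, -0.5744], [-0.1954, -0.563, -0.803, 0.1948], [0.236, 0.7678, -0.5957, 0.7976], [0.0, 0.0, 0.0, 1.0]]
top 472.3220738602354 472.3220738602354 327.99849684486327 241.77645376256618 [-0.06874483  0.          0.          0.          0.        ]
[[-0.0257, -0.9995, -0.0164, 0.0546], [-0.996, 0.027, -0.0848, 0.5851], [0.0852, 0.0141, -0.9963, 1.1624], [0.0, 0.0, 0.0, 1.0]]
wrist 378.80033921266846 378.80033921266846 322.87769496377405 238.27864973667934 [-0.0795979  0.         0.         0.         0.       ]
[[0.3272, -0.9449, -0.0027, -0.6237], [-0.9013, -0.313, 0.2994, -0.038], [-0.2837, -0.0955, -0.9541, 0.3802], [0.0, 0.0, 0.0, 1.0]]
```

View pics/side0.png

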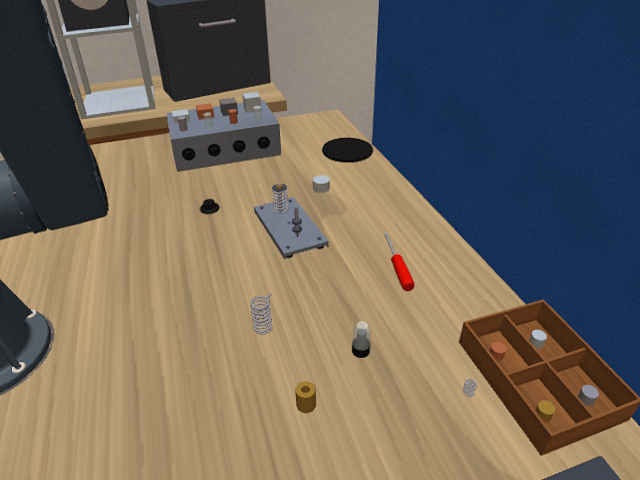

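View pics/top0.png

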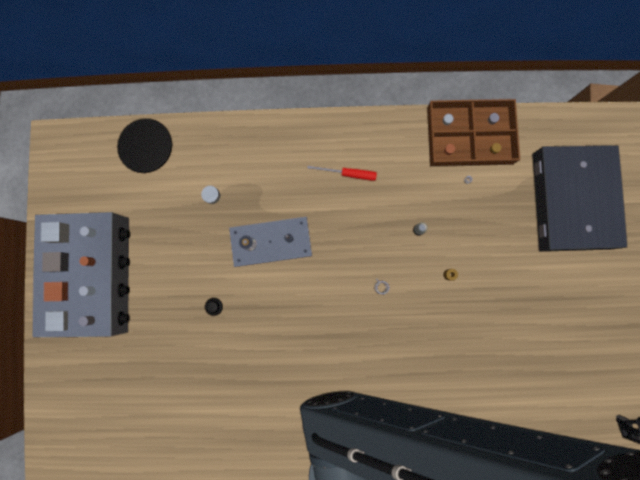

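Side view: spring from about (262,297) to (262,332), bare rod top at (297,208), base near (297,235). Top view: spring (381,287), bare rod (289,238), fitted rod (247,242). The wrist camera sees neither yet. Zoom next.

```bash
cat > h.py <<'E'
from station import *
import cv2,numpy as np
from scipy.optimize import least_squares
def K(c): return np.array([[c["fx"],0,c["cx"]],[0,c["fy"],c["cy"]],[0,0,1]])
def proj(c,P):
    T=np.array(c["world_to_cam"]); P=np.atleast_2d(np.asarray(P,float))
    return cv2.projectPoints(P,cv2.Rodrigues(T[:3,:3])[0],T[:3,3],K(c),np.array(c["dist_coeffs"],float))[0][:,0]
def ray(c,uv):
    n=cv2.undistortPoints(np.array([[uv]],float),K(c),np.array(c["dist_coeffs"],float))[0,0]
    T=np.array(c["world_to_cam"]);R=T[:3,:3]
    d=R.T@[n[0],n[1],1];return -R.T@T[:3,3],d/np.linalg.norm(d)
def atz(c,uv,z):
    o,d=ray(c,uv);return o+d*(z-o[2])/d[2]
def tri(obs):
    A=np.zeros((3,3));b=np.zeros(3);Q=[]
    for c,uv in obs:
        o,d=ray(c,uv);M=np.eye(3)-np.outer(d,d);A+=M;b+=M@o;Q.append((o,M))
    x=np.linalg.solve(A,b);return x,[round(1000*np.linalg.norm(M@(x-o)),1) for o,M in Q]
def crop(img,u,v,h,out=300):
    return cv2.resize(img[v-h:v+h,u-h:u+h],(out,out),interpolation=cv2.INTER_CUBIC)
E
python3 - <<'E'
from h import *
s=cv2.imread("pics/side0.png");t=cv2.imread("pics/top0.png")
a=np.hstack([crop(s,262,312,30),crop(s,290,215,45)]);b=np.hstack([crop(t,381,287,20),crop(t,268,240,50)])
cv2.imwrite("pics/z0.png",np.vstack([a,b]))
S=get_calibration("side");T=get_calibration("top")
print(tri([(S,(262,300)),(T,(381,287))]),tri([(S,(297,208)),(T,(289,238))]),atz(T,(381,287),.06),atz(T,(289,238),.09),atz(T,(247,242),.09))
print(atz(S,(262,330),0))
E
```

```text
(array([ 0.47405823, -0.08706347,  0.06330585]), [np.float64(4.0), np.float64(4.0)]) (array([0.59734278, 0.12985721, 0.09018775]), [np.float64(5.1), np.float64(5.1)]) [ 0.47005432 -0.08683174  0.06      ] [0.59233451 0.13086087 0.09      ] [0.585495  0.2316235 0.09     ]
[ 0.4705992  -0.09529091  0.        ]
```

View pics/z0.png

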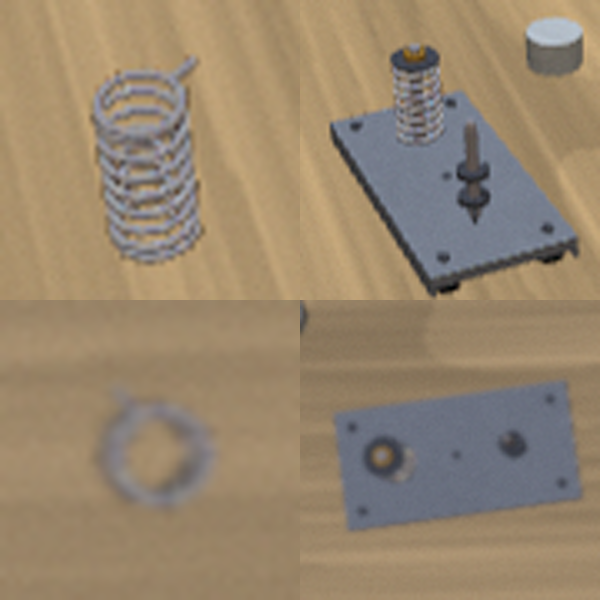

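The crop shows the spring's tail at top-view pixel (377,279), about +32° in world from +x. The tray's +y points to about world +94°. I'll move to an oblique wrist view of the collars from the tray's +x side.

```bash
python3 -m jog '{"linear":[[26,35,0],[26,35,0],[26,35,0],[26,35,0],[26,35,0],[26,35,0],[26,35,0],[26,35,0],[26,35,0],[26,35,0]],"turn":[0.75,0.75,0.75,0.75,0.75,0.75,0.75,0.75,0.75,0.75]}' && python3 -m jog '{"linear":[[27,35,-12],[27,35,-12],[27,35,-12],[27,35,-12],[27,35,-12],[27,35,-12],[27,35,-12],[27,35,-12],[27,35,-12],[27,35,-12],[0,0,0]],"turn":[0.75,0.75,0.75,0.75,0.75,0.75,0.75,0.75,0.75,0.75,0]}'
python3 - <<'E'
from h import *
import pickle
c=get_calibration("wrist");im=snapshot("wrist")[:,:,::-1]
pickle.dump(c,open("pics/w1.pkl","wb"));cv2.imwrite("pics/w1.png",im)
s=sense();print(s["tcp_pos"],s["tool_rot"])
p=proj(c,[[.594,.13,.02],[.594,.13,.037],[.594,.13,.057],[.594,.13,.092]]);print(p)
u,v=np.round(p[2]).astype(int)
cr=im[max(v-50,0):v+50,max(u-60,0):u+60]
cv2.imwrite("pics/w1z.png",cv2.resize(cr,None,fx=5,fy=5,interpolation=cv2.INTER_CUBIC));print(cr.shape,max(u-60,0),max(v-50,0))
E
```

```text
t: 1.4
tcp_pos: [0.4654, -0.2392, 0.4046]
tool_rot: [0.88, 0.475, -0.0, -0.0]
force: [-0.2, -0.2, 0.4]
finger_gap: 0.996
gripper_force: 0.0
t: 2.78
tcp_pos: [0.7353, 0.1126, 0.2825]
tool_rot: [0.68, 0.733, -0.0, -0.001]
force: [0.1, -1.0, -0.3]
finger_gap: 1.002
gripper_force: 0.0
[0.73466476 0.11095187 0.28309269] [ 0.68047046  0.73277461 -0.00088219 -0.00073919]
[[104.54830091 202.97317731]
 [ 89.28669539 208.96461643]
 [ 68.54285447 217.18838186]
 [ 22.72211007 235.72189618]]
(100, 120, 3) 9 167
```

View pics/w1z.png

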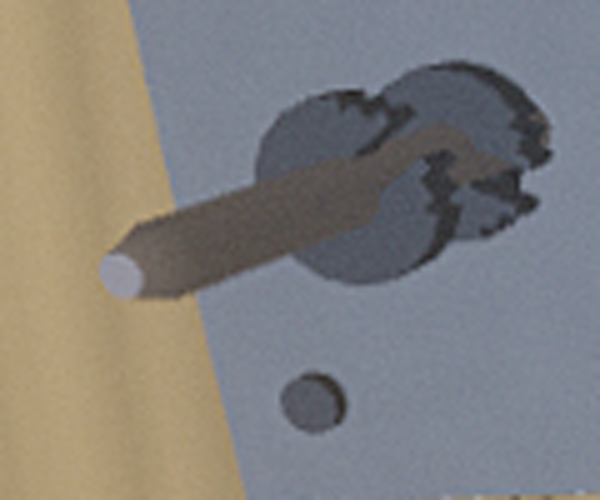

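The wrist crop shows the rod tip at pixel (33,222) and both collars, with notches toward the right (tray +x) side. Next I rectify onto the two collar planes to read the angles.

```bash
cat > rect.py <<'E'
from h import *
import pickle
c=pickle.load(open("pics/w1.pkl","rb"));im=cv2.imread("pics/w1.png")
tip=atz(c,(33.4,222.4),.092);print("tip",tip)
S=get_calibration("side");T=get_calibration("top")
print(tri([(c,(33.4,222.4)),(S,(297,208)),(T,(289,238))]))
a=np.radians(4.);ex=np.array([np.cos(a),np.sin(a)]);ey=np.array([-ex[1],ex[0]])
out=[]
for z in (.057,.037):
    g=np.arange(400)/400*.032-.016
    X,Y=np.meshgrid(g,-g)           # x right, y up (tray axes)
    P=np.stack([tip[0]+X*ex[0]+Y*ey[0],tip[1]+X*ex[1]+Y*ey[1],np.full_like(X,z)],-1).reshape(-1,3)
    m=proj(c,P).reshape(400,400,2).astype(np.float32)
    w=cv2.convertScaleAbs(cv2.remap(im,m[...,0],m[...,1],cv2.INTER_CUBIC),alpha=1.6)
    cv2.circle(w,(200,200),131,(0,255,255),1);cv2.circle(w,(200,200),50,(0,255,0),1)
    for d in range(-60,61,20):
        t=np.radians(d);cv2.line(w,(int(200+140*np.cos(t)),int(200-140*np.sin(t))),(int(200+160*np.cos(t)),int(200-160*np.sin(t))),(0,0,255),2 if d else 4)
    out.append(w)
cv2.imwrite("pics/rect.png",np.hstack(out))
E
python3 rect.py
```

```text
tip [0.60062949 0.13690805 0.092     ]
(array([0.5975312 , 0.13284866, 0.08759319]), [np.float64(2.6), np.float64(5.7), np.float64(5.2)])
```

View pics/rect.png

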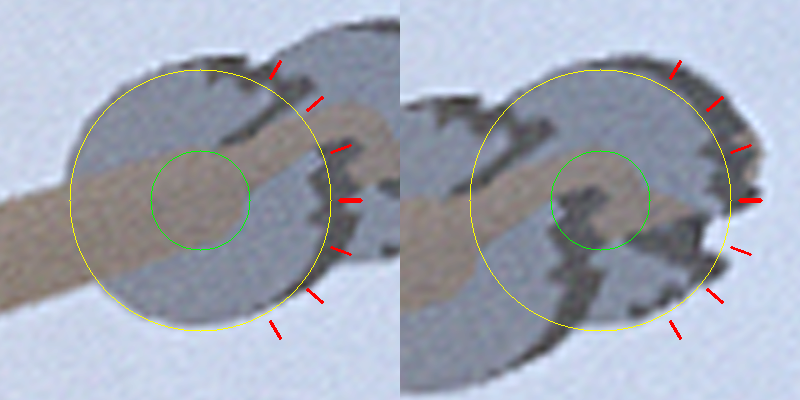

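Rectified view: in tray axes, the upper notch faces about +34° and the lower about −20°, so roughly +38° and −16° in world. Now to the spring, with two wrist views from above it.

```bash
cat > wshot.py <<'E'
from h import *
import pickle,sys
n=sys.argv[1]
c=get_calibration("wrist");im=snapshot("wrist")[:,:,::-1]
pickle.dump(c,open(f"pics/{n}.pkl","wb"));cv2.imwrite(f"pics/{n}.png",im)
E
python3 -m jog '{"linear":[[-22,-16.5,1.5],[-22,-16.5,1.5],[-22,-16.5,1.5],[-22,-16.5,1.5],[-22,-16.5,1.5],[-22,-16.5,1.5],[-22,-16.5,1.5],[-22,-16.5,1.5],[-22,-16.5,1.5],[-22,-16.5,1.5],[-22,-16.5,1.5],[-22,-16.5,1.5]],"turn":[1,1,1,1,1,1,1,1,1,1,1,1]}' && python3 -m jog '{"linear":[[0,0,0],[0,0,0]],"turn":[0,0]}' >/dev/null; python3 wshot.py s1
python3 -m jog '{"linear":[[0,0,0],[0,0,0],[0,0,0],[0,0,0],[0,0,0],[0,0,0],[0,0,0],[0,0,0],[0,0,0],[0,0,0],[0,0,0],[0,0,0]],"turn":[1,1,1,1,1,1,1,1,1,1,1,0.6]}' && python3 -m jog '{"linear":[[0,0,0],[0,0,0]],"turn":[0,0]}' && python3 wshot.py s2
python3 - <<'E'
import cv2,numpy as np
cv2.imwrite("pics/s12.png",np.hstack([cv2.imread("pics/s1.png")[60:460,120:520],cv2.imread("pics/s2.png")[60:460,120:520]]))
E
```

```text
t: 4.32
tcp_pos: [0.4691, -0.0896, 0.3034]
tool_rot: [0.223, 0.975, -0.0, 0.0]
force: [0.4, -0.1, 0.3]
finger_gap: 0.999
gripper_force: 0.0
t: 6.12
tcp_pos: [0.4715, -0.088, 0.3027]
tool_rot: [-0.278, 0.961, -0.0, 0.0]
force: [0.4, 0.1, 0.6]
finger_gap: 1.002
gripper_force: 0.0
t: 6.38
tcp_pos: [0.4711, -0.0882, 0.3027]
tool_rot: [-0.277, 0.961, -0.0, 0.0]
force: [0.3, 0.6, -0.5]
finger_gap: 0.993
gripper_force: 0.0
```

View pics/s12.png

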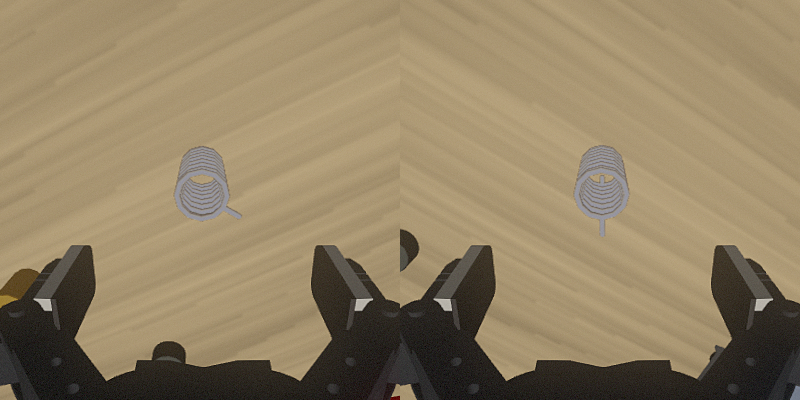

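The two wrist views show the top ring centred at (322,253) in s1 and (322,252) in s2, with the tail tip at (361,275) and (322,294). In s2 the tail lies exactly along the tool's −x.

Run:
```python
from h import *
import pickle
a=pickle.load(open("pics/s1.pkl","rb"));b=pickle.load(open("pics/s2.pkl","rb"))
print(tri([(a,(322,253)),(b,(322,252))]),tri([(a,(361,275)),(b,(322,294))]))
for c in(a,b):print(atz(c,(322,252.5),.064), proj(c,[[.470,-.087,.064]]))
T=get_calibration("top");S=get_calibration("side")
print(tri([(a,(322,253)),(b,(322,252)),(T,(382.3,287.7)),(S,(262.0,300.5))]))
s=sense();q=s["tool_rot"];print(s["tcp_pos"],np.degrees(2*np.arctan2(q[1],q[0])),s["force"],s["ft_torque"])
```

```text
(array([ 0.47116844, -0.0890329 ,  0.05857448]), [np.float64(0.1), np.float64(0.1)]) (array([ 0.49502619, -0.0740808 ,  0.05709889]), [np.float64(0.1), np.float64(0.1)])
[ 0.46927464 -0.08803581  0.064     ] [[324.14869345 252.81991335]]
[ 0.4696981  -0.08988707  0.064     ] [[325.93451999 255.40256646]]
(array([ 0.4715563 , -0.0892389 ,  0.06259584]), [np.float64(1.7), np.float64(1.7), np.float64(3.3), np.float64(6.2)])
[ 0.47105099 -0.08826206  0.30270297] 212.10815378523048 [ 0.40888618 -0.0569546  -0.12560869] [-0.01109435  0.02063004  0.01949543]
```

```bash
python3 -m jog '{"linear":[[0,-0.7,-17],[0,0,-17],[0,0,-17],[0,0,-17],[0,0,-17],[0,0,-17],[0,0,0],[0,0,0]],"turn":[0,0,0,0,0,0,0,0]}' && python3 -m jog '{"linear":[[0,0,0],[0,0,0],[0,0,0],[0,0,0],[0,0,0],[0,0,0],[0,0,0],[0,0,0]],"turn":[0,0,0,0,0,0,0,0]}' 0.2 40
```

```text
t: 7.42
tcp_pos: [0.471, -0.0892, 0.201]
tool_rot: [-0.277, 0.961, -0.0, 0.0]
force: [0.3, -0.4, -0.1]
finger_gap: 0.997
gripper_force: 0.0
t: 8.43
tcp_pos: [0.4709, -0.0892, 0.2007]
tool_rot: [-0.277, 0.961, -0.0, 0.0]
force: [0.5, 0.2, 0.9]
finger_gap: 0.382
gripper_force: 39.6
```

```bash
python3 -m jog '{"linear":[[0,0,15],[0,0,35],[0,0,35],[0,0,25],[0,0,0]],"turn":[0,0,0,0,0]}' && python3 -m jog '{"linear":[[12,22,0],[13,22,0],[13,22,0],[13,22,0],[13,22,0],[13,22,0],[13,22,0],[13,22,0],[12,23,0],[11,23,0],[0,0,0],[0,0,0]],"turn":[0.2,0.2,0.2,0.2,0.2,0.2,0,0,0,0,0,0]}'
python3 wshot.py r1
python3 - <<'E'
from h import *
s=cv2.cvtColor(snapshot("side"),4);t=cv2.cvtColor(snapshot("top"),4);w=cv2.imread("pics/r1.png")
cv2.imwrite("pics/side1.png",s);cv2.imwrite("pics/top1.png",t)
p=np.round(proj(get_calibration("wrist"),[[.5975,.1335,.1]])[0]).astype(int);print(p)
u,v=min(max(p[0],140),500),min(max(p[1],120),340)
W=cv2.resize(w[v-120:v+120,u-140:u+140],(700,600),interpolation=2)[:,:480]
W=cv2.resize(w[v-120:v+120,u-100:u+100],(500,600),interpolation=2)
cv2.imwrite("pics/z1.png",np.hstack([W,np.vstack([crop(s,297,208,40),crop(t,289,238,40)])]));print(u-100,v-120)
print(sense()["tcp_pos"])
E
```

```text
t: 9.05
tcp_pos: [0.471, -0.0892, 0.3129]
tool_rot: [-0.277, 0.961, -0.002, 0.002]
force: [0.0, -0.3, -0.4]
finger_gap: 0.378
gripper_force: 40.0
t: 10.55
tcp_pos: [0.596, 0.1325, 0.3096]
tool_rot: [-0.327, 0.945, 0.0, -0.001]
force: [-0.2, -0.9, -0.1]
finger_gap: 0.381
gripper_force: 40.0
[324 279]
224 159
[0.59635958 0.13205054 0.31034828]
```

View pics/z1.png

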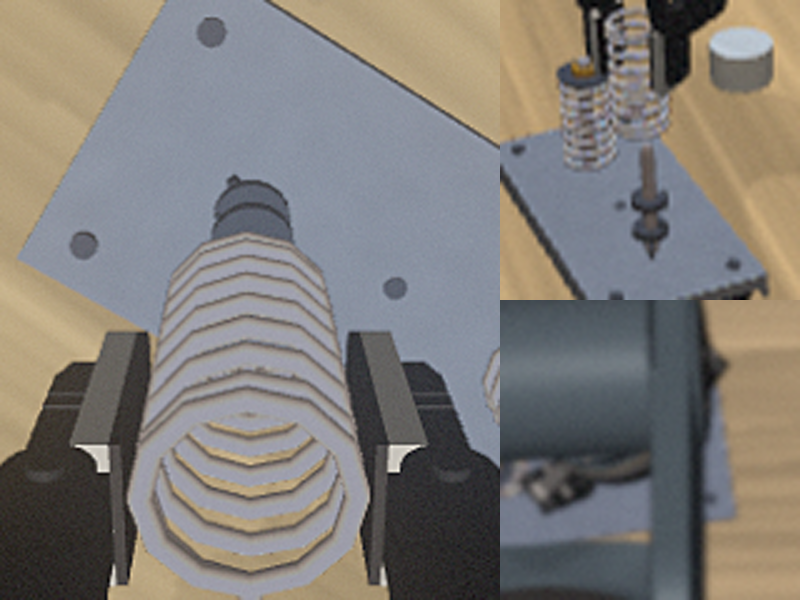

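Wrist crop: the upper collar's near rim is at (325.2,240.2), the lower's at (325,231.4), and the spring's foot near rim at (323.2,253.4). The side view confirms the spring is held upright just above and behind the rod. Next I compute the relative offset.

Run:
```python
from h import *
import pickle
c=pickle.load(open("pics/r1.pkl","rb"));s=sense();q=s["tool_rot"];az=2*np.arctan2(q[1],q[0]);print(s["tcp_pos"],np.degrees(az))
d=-np.array([np.cos(az),np.sin(az)])
def cen(uv,z,r):return atz(c,uv,z)[:2]+d*r
print("up",cen((325.2,240.2),.057,.0105),"low",cen((325,231.4),.037,.0105))
zf=s["tcp_pos"][2]-.2007
print("foot",zf,cen((323.2,253.4),zf,.0165))
print("ring",atz(c,(224+250/2.5,159+490/2.5),zf+.064))
S=get_calibration("side")
# side crop scale 7.5? (80px->300): 3.75
f=lambda x,y:(257+x/3.75,168+y/3.75)
print("side: rodtip",f(147,147),"foot",f(143,122))
for xy in((.5964,.1321),(.5975,.1335),(.599,.135)):print(proj(S,[[*xy,.092],[*xy,.057],[*xy,.037],[*xy,.02]]).round(1).tolist())
print(proj(S,[[*s["tcp_pos"][:2],zf],[*s["tcp_pos"][:2],zf+.064]]))
```

```text
[0.59635958 0.13205054 0.31034828] 218.07246054528017
up [0.59865747 0.13663153] low [0.59876307 0.13676086]
foot 0.10964827812179667 [0.5963802  0.13305162]
ring [0.59295005 0.13043221 0.17364828]
side: rodtip (296.2, 207.2) foot (295.1333333333333, 200.53333333333333)
[[293.8, 207.1], [294.5, 221.1], [295.0, 228.9], [295.3, 235.3]]
[[294.1, 206.7], [294.9, 220.7], [295.3, 228.4], [295.6, 234.9]]
[[294.6, 206.2], [295.4, 220.2], [295.8, 227.9], [296.1, 234.4]]
[[293.36809416 199.85173494]
 [291.85701661 172.08776381]]
```

```bash
python3 -m jog '{"linear":[[2.2,3.6,0],[0,0,0],[0,0,0],[0,0,0],[0,0,0],[0,0,0],[0,0,0],[0,0,0],[0,0,0],[0,0,0]],"turn":[-1,-1,-1,-1,-1,-1,-1,-1,-1,-1]}' && python3 -m jog '{"linear":[[0,0,0],[0,0,0],[0,0,0],[0,0,0],[0,0,0],[0,0,0],[0,0,0],[0,0,0],[0,0,0],[0,0,0]],"turn":[-1,-1,-1,-1,-1,-1,-1,-1,0,0]}'
python3 wshot.py r2
python3 - <<'E'
from h import *
w=cv2.imread("pics/r2.png")
cv2.imwrite("pics/z2.png",cv2.resize(w[160:400,224:424],None,fx=2.5,fy=2.5,interpolation=2))
s=sense();q=s["tool_rot"];print(s["tcp_pos"],np.degrees(2*np.arctan2(q[1],q[0])))
E
```

```text
t: 11.95
tcp_pos: [0.5988, 0.1356, 0.3107]
tool_rot: [0.105, 0.994, -0.0, -0.0]
force: [-0.0, 0.3, -0.7]
finger_gap: 0.38
gripper_force: 40.0
t: 13.2
tcp_pos: [0.5989, 0.136, 0.3108]
tool_rot: [0.437, 0.899, -0.0, -0.0]
force: [0.1, 0.6, -0.6]
finger_gap: 0.379
gripper_force: 40.0
[0.59891825 0.13612099 0.31073138] 128.15595278111493
```

View pics/z2.png

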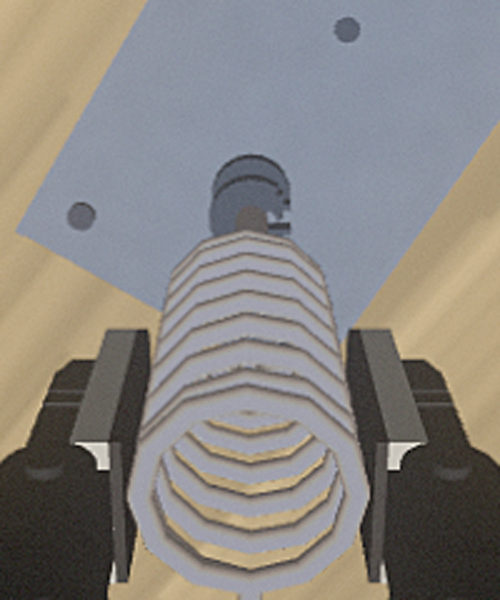

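The r2 crop shows the collars at x≈250.5 against the spring axis at about 248, so alignment is within 0.5 mm. I'll correct 0.6 mm, turn back to +38°, and lower to just above the upper collar.

```bash
python3 -m jog '{"linear":[[0.6,0,0],[0,0,0],[0,0,0],[0,0,0],[0,0,0],[0,0,0],[0,0,0],[0,0,0],[0,0,0],[0,0,0],[0,0,0],[0,0,0]],"turn":[1,1,1,1,1,1,1,1,1,1,1,1]}' >/dev/null && python3 -m jog '{"linear":[[0,0,0],[0,0,0],[0,0,0],[0,0,0],[0,0,0],[0,0,-4],[0,0,-8],[0,0,-8],[0,0,-8],[0,0,-8],[0,0,-8],[0,0,0]],"turn":[1,1,1,1,1,1,0,0,0,0,0,0]}' && python3 -m jog '{"linear":[[0,0,0],[0,0,0]],"turn":[0,0]}'; python3 -c "
from station import *
s=sense();print(s['tcp_pos'],s['force'],s['ft_torque'])"
```

```text
t: 16.25
tcp_pos: [0.5993, 0.1364, 0.2658]
tool_rot: [-0.327, 0.945, 0.0, -0.001]
force: [-0.9, -0.2, -0.8]
finger_gap: 0.378
gripper_force: 40.0
t: 16.5
tcp_pos: [0.5998, 0.1364, 0.2671]
tool_rot: [-0.327, 0.945, -0.0, 0.0]
force: [-0.2, 0.5, -0.3]
finger_gap: 0.38
gripper_force: 40.0
[0.59977125 0.13643976 0.26708457] [-0.23938884  0.49771171 -0.3335201 ] [-0.00202626  0.0430623  -0.00071103]
```

```bash
python3 -m jog '{"linear":[[0,0,-3],[0,0,-3],[0,0,-2],[0,0,-2],[0,0,-2],[0,0,0],[0,0,0]],"turn":[0,0,0,0,0,0,0]}' ; python3 -c "
from station import *
s=sense();print(s['tcp_pos'],s['force'],s['ft_torque'])"
```

```text
t: 17.38
tcp_pos: [0.5996, 0.1364, 0.2547]
tool_rot: [-0.327, 0.945, -0.0, 0.0]
force: [0.5, 0.8, -0.3]
finger_gap: 0.378
gripper_force: 40.0
[0.59962465 0.13644705 0.25474636] [ 0.48019238  0.78328449 -0.29467622] [-0.04648602  0.03291067  0.00832789]
```

```bash
python3 -m jog '{"linear":[[0,0,-1.5],[0,0,-1.5],[0,0,0],[0,0,0]],"turn":[0,0,0,0]}' ; python3 -c "
from station import *
s=sense();print(s['tcp_pos'],s['force'],s['ft_torque'])"
```

```text
t: 17.88
tcp_pos: [0.5996, 0.1364, 0.2517]
tool_rot: [-0.327, 0.945, -0.0, -0.0]
force: [-0.9, 0.8, -0.9]
finger_gap: 0.376
gripper_force: 40.0
[0.59960786 0.13644142 0.251685  ] [-0.8785432   0.75162688 -0.85446975] [-0.00461094 -0.02975083  0.00859488]
```

```bash
python3 -m jog '{"linear":[[0,0,-2],[0,0,-2],[0,0,-2],[0,0,-1],[0,0,0],[0,0,0]],"turn":[0,0,0,0,0,0]}' && python3 -m jog '{"linear":[[0,0,0],[0,0,0],[0,0,0]],"turn":[-0.5,-0.5,0]}'; python3 -c "
from station import *
s=sense();print(s['tcp_pos'],s['force'],s['ft_torque'])"
```

```text
t: 18.62
tcp_pos: [0.5996, 0.1364, 0.2447]
tool_rot: [-0.327, 0.945, -0.0, 0.0]
force: [0.2, -0.3, -0.9]
finger_gap: 0.381
gripper_force: 40.0
t: 19.0
tcp_pos: [0.5996, 0.1364, 0.2448]
tool_rot: [-0.285, 0.958, -0.0, 0.0]
force: [0.5, -1.1, -1.8]
finger_gap: 0.379
gripper_force: 40.0
[0.59963406 0.13642113 0.24480685] [ 0.50195043 -1.1241643  -1.84988099] [ 0.00646666 -0.01995895 -0.00173248]
```

```bash
python3 -m jog '{"linear":[[0,0,0],[0,0,0],[0,0,0],[0,0,0],[0,0,0],[0,0,0],[0,0,0],[0,0,0],[0,0,0],[0,0,0],[0,0,0],[0,0,0]],"turn":[-1,-1,-1,-1,-1,-1,-1,-1,-1,-0.8,0,0]}' && python3 -m jog '{"linear":[[0,0,-2],[0,0,-2],[0,0,-2],[0,0,-2],[0,0,0],[0,0,0]],"turn":[0,0,0,0,0,0]}'; python3 -c "
from station import *
s=sense();print(s['tcp_pos'],s['force'],s['ft_torque'])"
```

```text
t: 20.5
tcp_pos: [0.5996, 0.1364, 0.2447]
tool_rot: [0.137, 0.991, 0.0, 0.0]
force: [0.1, -0.1, -0.9]
finger_gap: 0.381
gripper_force: 40.0
t: 21.25
tcp_pos: [0.5996, 0.1364, 0.2367]
tool_rot: [0.138, 0.99, 0.0, -0.0]
force: [0.5, -0.4, -1.1]
finger_gap: 0.38
gripper_force: 40.0
[0.59961247 0.13644342 0.23669183] [ 0.49463731 -0.40184677 -1.07673108] [0.05097812 0.03278868 0.02770133]
```

```bash
python3 -m jog '{"linear":[[0,0,-1.5],[0,0,-1.5],[0,0,0],[0,0,0]],"turn":[0,0,0,0]}' ; python3 -c "
from station import *
s=sense();print(s['tcp_pos'],s['force'],s['ft_torque'])"
```

```text
t: 21.75
tcp_pos: [0.5996, 0.1364, 0.2337]
tool_rot: [0.138, 0.99, -0.0, -0.0]
force: [0.1, 0.3, -0.1]
finger_gap: 0.377
gripper_force: 40.0
[0.59959211 0.13643835 0.23369327] [ 0.08632222  0.25814663 -0.12084055] [ 0.01173264 -0.0119211  -0.01460901]
```

```bash
python3 -m jog '{"linear":[[0,0,-1.5],[0,0,-1.5],[0,0,0]],"turn":[0,0,0]}' && python3 -m jog '{"linear":[[0,0,-2],[0,0,-2],[0,0,-1.5],[0,0,0],[0,0,0]],"turn":[0,0,0,0,0]}'; python3 -c "
from station import *
s=sense();print(s['tcp_pos'],s['force'],s['ft_torque'])"
```

```text
t: 22.12
tcp_pos: [0.5995, 0.1364, 0.2305]
tool_rot: [0.138, 0.99, -0.0, -0.0]
force: [-0.9, -0.2, -0.5]
finger_gap: 0.382
gripper_force: 40.0
t: 22.75
tcp_pos: [0.5996, 0.1364, 0.2252]
tool_rot: [0.138, 0.99, 0.0, 0.0]
force: [-1.2, -0.2, -0.7]
finger_gap: 0.382
gripper_force: 40.0
[0.59961444 0.13642132 0.22519988] [-1.23675151 -0.17007846 -0.68759651] [-0.04595827  0.0290381  -0.00210875]
```

```bash
python3 -m jog '{"linear":[[0,0,-2],[0,0,-2],[0,0,0],[0,0,0]],"turn":[0,0,0,0]}' && python3 -m jog '{"linear":[[0,0,-1],[0,0,-1],[0,0,0],[0,0,0]],"turn":[0,0,0,0]}' && python3 -m jog '{"linear":[[0,0,-1],[0,0,0],[0,0,0]],"turn":[0,0,0]}'; python3 -c "
from station import *
s=sense();print(s['tcp_pos'],s['force'],s['ft_torque'])"
```

```text
t: 23.25
tcp_pos: [0.5996, 0.1364, 0.2213]
tool_rot: [0.138, 0.99, -0.0, 0.0]
force: [-0.2, -0.5, -0.8]
finger_gap: 0.38
gripper_force: 40.1
t: 23.75
tcp_pos: [0.5996, 0.1364, 0.2194]
tool_rot: [0.138, 0.99, 0.0, 0.0]
force: [0.7, 0.5, 2.9]
finger_gap: 0.375
gripper_force: 40.3
t: 24.12
tcp_pos: [0.5996, 0.1364, 0.2183]
tool_rot: [0.138, 0.99, -0.0, 0.0]
force: [-0.8, 0.2, 4.0]
finger_gap: 0.379
gripper_force: 40.4
[0.59963539 0.13642947 0.21834134] [-0.83060405  0.20745078  4.01984575] [-0.00391782  0.12519629 -0.03362652]
```

```bash
python3 -m jog '{"linear":[[0,0,1],[0,0,0],[0,0,0],[0,0,0],[0,0,0],[0,0,0],[0,0,0],[0,0,0],[0,0,0],[0,0,0],[0,0,0],[0,0,0]],"turn":[0,-1,-1,-1,-1,-1,-1,-1,-1,-1,-1,-1]}' && python3 -m jog '{"linear":[[0,0,0],[0,0,0],[0,0,0],[0,0,0]],"turn":[-0.6,-0.6,0,0]}'; python3 -c "
from station import *
import numpy as np
s=sense();q=s['tool_rot'];print(s['tcp_pos'],s['force'],s['ft_torque'],np.degrees(2*np.arctan2(q[1],q[0]))-180)"
```

```text
t: 25.62
tcp_pos: [0.5998, 0.1365, 0.2193]
tool_rot: [0.581, 0.814, 0.0, 0.0]
force: [0.4, 0.4, 2.8]
finger_gap: 0.382
gripper_force: 40.3
t: 26.12
tcp_pos: [0.5999, 0.1365, 0.2193]
tool_rot: [0.621, 0.783, 0.0, 0.0]
force: [0.5, 0.5, 2.8]
finger_gap: 0.38
gripper_force: 40.3
[0.59986276 0.13648319 0.21928631] [0.50304354 0.53391777 2.7678236 ] [ 0.04981011 -0.13386026 -0.0617284 ] -76.84240667164974
```

```bash
cat > rd.py <<'E'
from station import *
import numpy as np
s=sense();q=s['tool_rot'];print(np.round(s['force'],2),np.round(s['ft_torque'],3),np.degrees(2*np.arctan2(q[1],q[0]))-180)
E
for i in 1; do python3 -m jog '{"linear":[[0,0,0],[0,0,0]],"turn":[-0.5,0]}'>/dev/null; python3 rd.py; python3 -m jog '{"linear":[[0,0,0],[0,0,0]],"turn":[-0.5,0]}'>/dev/null; python3 rd.py; python3 -m jog '{"linear":[[0,0,0],[0,0,0]],"turn":[-0.4,0]}'>/dev/null; python3 rd.py;python3 -m jog '{"linear":[[0,0,0],[0,0,0]],"turn":[-0.4,0]}'>/dev/null; python3 rd.py; done
```

```text
[ 0.2  -0.72  2.03] [ 0.081 -0.089 -0.031] -79.32928657612707
[ 0.89 -0.33  3.14] [ 0.088 -0.067 -0.028] -81.80698512009188
[ 1.14 -0.23  2.33] [ 0.066 -0.062 -0.086] -83.87521560882024
[ 0.2  -0.42  2.48] [ 0.075 -0.167  0.014] -85.89798436954833
```

```bash
python3 -m jog '{"linear":[[0,0,0],[0,0,0]],"turn":[-0.3,0]}'>/dev/null; python3 rd.py; python3 -m jog '{"linear":[[0,0,0],[0,0,0]],"turn":[-0.3,0]}'>/dev/null; python3 rd.py
python3 - <<'E'
from h import *
# tray yaw from screws / nut seen in first top view: long edges of tray (crop scale 3, origin 218,190)
T=get_calibration("top");f=lambda x,y:(218+(x-300)/3,190+(y-300)/3)
for a,b in (((334,415),(566,381)),((349,529),(580,495)),((352,427),(550,399)),((362,511),(562,483))):
    d=atz(T,f(*a),.02)-atz(T,f(*b),.02);print(np.degrees(np.arctan2(d[1],d[0]))-90)
E
```

```text
[1.22 0.82 3.57] [ 0.029 -0.247 -0.042] -87.39729370092549
[ 2.06 -0.12  2.51] [-0.002 -0.222  0.001] -88.89894341584896
6.745126355393111
6.876797820150841
6.4674209801291624
6.460638228563596
```

```bash
python3 -m jog '{"linear":[[0,0,0],[0,0,0]],"turn":[-0.4,0]}'>/dev/null; python3 rd.py; python3 -m jog '{"linear":[[0,0,0],[0,0,0]],"turn":[0,0]}'>/dev/null; python3 rd.py; python3 wshot.py e1
python3 - <<'E'
from h import *
w=cv2.imread("pics/e1.png");s=cv2.cvtColor(snapshot("side"),4)
cv2.imwrite("pics/z3.png",np.hstack([cv2.resize(w[120:420,170:470],(500,500),interpolation=2),cv2.resize(crop(s,292,205,35),(300,500))]))
E
```

```text
[1.7  0.19 2.48] [ 0.05  -0.4   -0.016] -90.9048523638665
[2.36 0.51 3.1 ] [-0.    -0.465 -0.014] -90.87855456332701
```

View pics/z3.png

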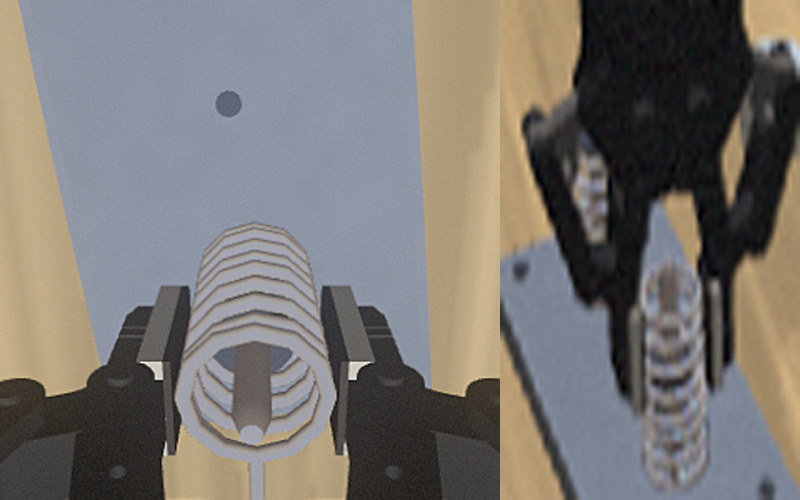

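The crop shows the rod inside the spring and the tail straight down the tool's −x, with no slip in the grip. The growing moment (−0.46 N m) means the tang is on the stop. I'll check the tray's yaw from its edges.

Run:
```python
from h import *
import pickle
c=pickle.load(open("pics/e1.pkl","rb"));f=lambda x,y:(170+.6*x,120+.6*y)
for a,b in (((20,0),(100,365)),((412,0),(430,385))):
    d=atz(c,f(*a),.02)-atz(c,f(*b),.02);print(np.degrees(np.arctan2(d[1],d[0]))-90)
print("hole",atz(c,f(228,103),.02),"tip",atz(c,f(250,434),.092))
d=atz(c,f(228,103),.02)-atz(c,f(250,434),.092);print(np.degrees(np.arctan2(d[1],d[0]))-90, sense()["tcp_pos"])
```

```text
6.047782387258081
6.19034156600614
hole [0.59435296 0.18684481 0.02      ] tip [0.59989694 0.1376214  0.092     ]
6.426078054755294 [0.59987864 0.13635074 0.21932059]
```

```bash
python3 -m jog '{"linear":[[0,0,0],[0,0,0],[0,0,0],[0,0,0]],"turn":[0.6,0.6,0,0]}'>/dev/null; python3 rd.py; python3 -m jog '{"linear":[[0,0,0.7],[0,0,0.5],[0,0,0],[0,0,0]],"turn":[0,0,0,0]}';python3 rd.py
```

```text
[1.67 0.72 3.04] [-0.006 -0.409 -0.01 ] -84.91257920837008
t: 29.22
tcp_pos: [0.5995, 0.1364, 0.2203]
tool_rot: [0.675, 0.738, -0.0, -0.0]
force: [1.6, -0.2, 1.3]
finger_gap: 0.381
gripper_force: 40.2
[ 1.57 -0.21  1.34] [ 0.047 -0.338  0.058] -84.88193594545318
```

```bash
python3 wshot.py e2
cat > tail.py <<'E'
from h import *
import sys
for n in sys.argv[1:]:
    g=cv2.imread(f"pics/{n}.png").astype(float)
    for v0,v1 in((398,406),(408,416),(416,424)):
        b=g[v0:v1,285:365].mean(0);x=b[:,0]-b[:,2]  # grey vs wood: blue-red
        w=np.clip(x-np.median(x)-15,0,None);print(n,v0,(w*np.arange(285,365)).sum()/max(w.sum(),1e-6),w.max().round())
E
python3 tail.py r2 e1 e2
for k in 1 2; do python3 -m jog '{"linear":[[0,0,0],[0,0,0]],"turn":[0.5,0]}'>/dev/null; python3 rd.py; done
python3 -m jog '{"linear":[[0,0,0],[0,0,0]],"turn":[0,0]}'>/dev/null; python3 rd.py; python3 wshot.py e3; python3 tail.py e3
```

```text
r2 398 323.8446010893944 52.0
r2 408 324.0264879005886 52.0
r2 416 324.1148148148148 37.0
e1 398 323.8128664495114 52.0
e1 408 323.9983427245608 52.0
e1 416 324.0440251572327 37.0
e2 398 323.73995426331265 52.0
e2 408 323.98363095238096 52.0
e2 416 324.0449784349969 37.0
[ 1.57 -0.42  1.4 ] [ 0.036 -0.285  0.058] -82.40325801203649
[0.87 0.25 1.35] [-0.023 -0.183  0.016] -79.93614170098616
[-0.67  0.05  0.92] [-0.09  -0.04  -0.036] -79.90214803619658
e3 398 323.6651742884554 52.0
e3 408 323.9039456662355 53.0
e3 416 323.9638196915777 38.0
```

Run:
```python
from h import *
import pickle
c=pickle.load(open("pics/e1.pkl","rb"));f=lambda x,y:(170+.6*x,120+.6*y)
print("ring",atz(c,f(256,388),.082),"tip",atz(c,f(250,434),.092),"footrim",atz(c,f(255,222),.0215))
# rod-tip and ring centre measured numerically
g=cv2.imread("pics/e1.png")
t=cv2.resize(g[340:400,290:360],None,fx=8,fy=8,interpolation=2)
r=g.astype(int)
for v in (352,360,368,376,380):
    print(v,[tuple(r[v,u]) for u in range(300,346,3)])
```

```text
ring [0.60104984 0.14067859 0.082     ] tip [0.59989694 0.1376214  0.092     ] footrim [0.60103396 0.15362007 0.0215    ]
352 [(np.int64(164), np.int64(160), np.int64(159)), (np.int64(131), np.int64(141), np.int64(153)), (np.int64(137), np.int64(125), np.int64(118)), (np.int64(143), np.int64(130), np.int64(126)), (np.int64(90), np.int64(91), np.int64(95)), (np.int64(87), np.int64(92), np.int64(99)), (np.int64(88), np.int64(90), np.int64(97)), (np.int64(91), np.int64(93), np.int64(100)), (np.int64(89), np.int64(93), np.int64(101)), (np.int64(91), np.int64(92), np.int64(101)), (np.int64(86), np.int64(90), np.int64(99)), (np.int64(150), np.int64(144), np.int64(142)), (np.int64(163), np.int64(148), np.int64(135)), (np.int64(167), np.int64(149), np.int64(143)), (np.int64(171), np.int64(154), np.int64(143)), (np.int64(95), np.int64(102), np.int64(109))]
360 [(np.int64(162), np.int64(145), np.int64(140)), (np.int64(170), np.int64(162), np.int64(163)), (np.int64(176), np.int64(165), np.int64(164)), (np.int64(130), np.int64(124), np.int64(127)), (np.int64(90), np.int64(92), np.int64(98)), (np
[... 2058 characters left out ...]
int64(109), np.int64(139), np.int64(158)), (np.int64(120), np.int64(154), np.int64(173)), (np.int64(121), np.int64(156), np.int64(176)), (np.int64(129), np.int64(166), np.int64(187)), (np.int64(180), np.int64(167), np.int64(166)), (np.int64(176), np.int64(163), np.int64(162)), (np.int64(174), np.int64(162), np.int64(163)), (np.int64(176), np.int64(163), np.int64(163)), (np.int64(169), np.int64(157), np.int64(158)), (np.int64(154), np.int64(167), np.int64(170)), (np.int64(128), np.int64(157), np.int64(177)), (np.int64(124), np.int64(164), np.int64(184)), (np.int64(124), np.int64(163), np.int64(183)), (np.int64(123), np.int64(160), np.int64(180)), (np.int64(113), np.int64(147), np.int64(166))]
```

Measured offset: the spring axis sits about 0.7 mm to +x of the rod, which explains the stop being met late. I'll recentre, then turn clockwise again in small steps.

```bash
python3 -m jog '{"linear":[[-0.7,0,0],[0,0,0],[0,0,0]],"turn":[0,0,0]}'>/dev/null; python3 rd.py
python3 -m jog '{"linear":[[0,0,0],[0,0,0]],"turn":[-0.4,0]}'>/dev/null; python3 rd.py
python3 -m jog '{"linear":[[0,0,0],[0,0,0]],"turn":[-0.3,0]}'>/dev/null; python3 rd.py
python3 -m jog '{"linear":[[0,0,0],[0,0,0]],"turn":[-0.3,0]}'>/dev/null; python3 rd.py
python3 -m jog '{"linear":[[0,0,0],[0,0,0]],"turn":[0,0]}'>/dev/null; python3 rd.py;python3 -m jog '{"linear":[[0,0,0],[0,0,0]],"turn":[0,0]}'>/dev/null; python3 rd.py
```

```text
[ 0.84 -1.22  1.71] [-0.158 -0.108  0.036] -79.87727702879191
[ 0.69 -1.07  0.4 ] [-0.047 -0.222 -0.009] -81.90279185943349
[ 1.68 -0.35  1.57] [-0.064 -0.336  0.018] -83.39297060639757
[ 1.42 -0.95  1.31] [-0.076 -0.397  0.045] -84.90274009665917
[ 2.43 -0.5   1.52] [-0.068 -0.433  0.008] -84.88092155814755
[2.74 0.02 0.73] [-0.046 -0.536  0.013] -84.87544475325267
```

```bash
python3 -m jog '{"linear":[[0,0,0],[0,0,0],[0,0,0],[0,0,0],[0,0,0],[0,0,0],[0,0,0],[0,0,0]],"turn":[0.1,0,0,0,0,0,0,0]}' 1 20 && python3 -m jog '{"linear":[[0,0,10],[0,0,20],[0,0,20],[0,0,20],[0,0,20],[0,0,0],[0,0,0]],"turn":[0,0,0,0,0,0,0]}'
python3 wshot.py f1
python3 - <<'E'
from h import *
w=cv2.imread("pics/f1.png");s=cv2.cvtColor(snapshot("side"),4)
cv2.imwrite("pics/z4.png",np.hstack([cv2.resize(w[140:400,190:450],(500,500),interpolation=2),cv2.resize(s[160:260,260:320],(300,500),interpolation=2)]))
print(sense()["tcp_pos"])
E
```

```text
t: 32.7
tcp_pos: [0.5989, 0.1364, 0.2204]
tool_rot: [0.672, 0.741, -0.0, -0.0]
force: [-0.1, -0.7, 0.3]
finger_gap: 1.0
gripper_force: 0.0
t: 33.58
tcp_pos: [0.5986, 0.1364, 0.3102]
tool_rot: [0.672, 0.741, -0.0, -0.0]
force: [-0.6, 0.6, 0.1]
finger_gap: 1.0
gripper_force: 0.0
[0.5984994  0.13638883 0.30949781]
```

View pics/z4.png

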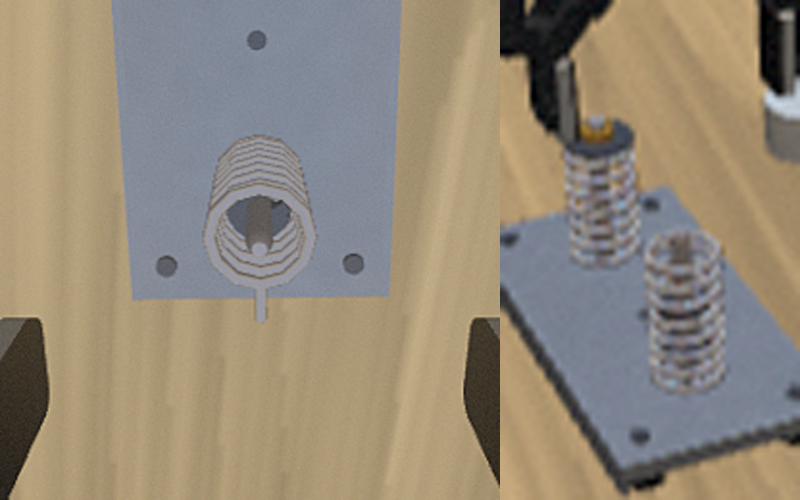

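The final picture shows the spring standing on the tray around the rod, with its tail at (261,300) in the crop pointing square across and away from the fitted spring. The gripper is open and clear.

```bash
python3 -c "
from station import *
print(sign_off())"
```

```text
the job is handed in; nothing more can be done
None
```

The spring is on the bare rod with its foot home on the tray, turned clockwise to the stop with its tail square across and away from the fitted spring, then released and the job handed in at about 34 s.

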